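# Swap the slide-in battery of the painting lamp

### The arm

A 6-joint arm with a two-finger parallel gripper is mounted at the origin on the work surface. World frame = base frame: x ahead of the robot, y to its left, z up, the work surface at z = 0. Lengths are in m, angles in degrees, forces in N, time in s.
With the tool pointing down it reaches from about 0.35 to 0.875 m from the base axis. Payload 4.2 kg.
Tool frame: the origin (TCP) lies midway between the tips of the shut fingers; the grasp point (between the pads) lies 19 mm behind it; z points along the fingers, y is the line along which they close (so a half turn about z gives the same grasp; the last joint's range is limited). The gripper opens to 87 mm and grips with 3 to 60 N. Pads are 19 mm wide; open, the fingers measure 117 mm over their backs; the gripper's body (75 mm by 190 mm) begins 51 mm behind the grasp point.
Start: joints at [83.629, 22.042, 0.453, 0, -68.411, -14.817], TCP at [0.226, 0.583, 0.223] pointing down, gripper open.
Joint ranges: [-179.83, 179.83], [-69.29, 118.12], [-61.27, 80.66], [-181.25, 117.63], [-171.15, -9.14], [-177.46, 177.46]. Speed limits (degrees/s): [159.86, 159.86, 180, 180, 180, 180].

### API

Orientations are given as a 3x3 rotation matrix whose columns are the frame's x, y, z axes.
In Python, from station import sense, capture, camera_params, finish_job gives the robot as it stands.
- The arm moves only by the tool drive_tool, never from a script. Its argument "rows" is a list of rows, each an object of numbers: "tx", "ty", "tz": the shift along the tool's x, y, z in cm; "ax", "ay", "az": the turn, a rotation vector about the tool's x, y, z in rad; "claw": the finger opening in cm, from 0 to 8.7. In form: [{"tx": .., "ty": .., "tz": .., "ax": .., "ay": .., "az": .., "claw": ..}, ...]. A call has 1 to 10 rows; each row shifts and turns the commanded pose from where the row before left it, along the tool's axes as they then stand; what a row does not reach is not made up. A row lasts 1/12 s, in which the tool goes at most 41.7 mm and 7.16 degrees, less where a joint would pass 70% of its speed; a pose out of reach is approached as far as the arm can. A call with a gripper value outside its range is refused whole. The fingers move at their own pace and stop on an object; the grip force is fixed at half the most. Time passes only in rows, so rows that do not move let the fingers close. It gives the time, the measured TCP pose, the force, the opening and the grip force at its end, in the units of the state.
- sense(): the state, without advancing time (a new reading comes with each control period).
- capture(name): name is "side" or "top" or "wrist"; returns (picture, depth): 420x560x3 uint8, red, green, blue; 420x560 float32, m along the optical axis (not along the pixel's ray), 0 where there is no reading.
- camera_params(name): a dict with "intrinsics" (3x3 intrinsics, pixels), "R" (3x3) and "t" (3): a world point X has camera coordinates R X + t; the wrist camera has in their place "tool_from_camera" (4x4, takes a point from camera to tool coordinates, whose origin is the TCP and whose axes are the flange's). Camera axes: x right, y down, z forward; pixel columns grow to the right and rows downward; lengths in m; the calibration is good to about 2 mm. A picture is of the moment at which its call begins: read the wrist's pose just before it. camera_params takes no time and is no camera call.
- finish_job(): hands the job in; it is judged then, once.
The state is a dict: "time_s": time; "joints": joint angles; "joint_velocities": joint speeds; "effort": joint torques, N m; "tcp_pos": TCP position; "ee_rot": TCP orientation; "wrist_force": force on the tool from outside, world axes, zero at the start; "moment": the same for the moment, N m; "gripper_width": opening from 0.0 (shut) to 1.0 (fully open); "gripper_force": force on a finger pad.
Only numpy, scipy, OpenCV 4.12 (cv2) and the standard library are available. Lean on these libraries where they do the work, as an engineer would, in place of code of your own. Each camera call takes 0.05 s, during which the arm holds its last target. There are 200 camera calls.

### The job

The painting lamp's battery is flat: press the spring catch so that the pack slides out, draw it off the dock and lay it flat on the floor of the wooden tray, in the free end beside the old pack. Then slide the charged pack from the felt mat into the dock until it is fully home and the catch has clicked up behind it, and let go. Leave everything else where it stands.

Things in the scene. Friction and masses are not known exactly. Their poses are not given: they have to be found in the camera images.
- lamp: Painting lamp, fixed: grey base 150 x 100 x 22 mm carrying a battery dock. Origin on the table under the middle of a seated pack; x along the dock from its open mouth to its closed end (a pack goes in along +x, comes out along -x), y across, z up. A thin gooseneck rises from the base at (85, 28) mm and leans to +x, to a small shade 168 mm high at (178, 0) mm.
- dock_seat (a point): On the dock floor, 36 mm above the table, in the middle of the seated pack's place; axes as the lamp's. A seated pack's foot stands on this point, give or take 2 mm along x.
- dock_mouth (a point): Outer end of the dock at floor height, 53 mm from dock_seat. From here two aluminium dovetail rails (11 to 20 mm either side of the middle, 10 mm high) run to the closed end, the first 13 mm flared. The foot has 1.5 mm play each side and 2.5 mm up; a pack can be lifted out or set in only with its centre 117 mm or more from the seat.
- dock_end (a point): Front of the black end housing at floor height, 37 mm beyond dock_seat; 46 mm wide, 24 mm high. A spring ejector comes out of it (5 N on a seated pack, 3 N at its end): once the catch is down it pushes the pack out some 13 to 20 mm, past the pawl. Sliding a pack home takes about 10 N: push till it stops, some 2 mm past its seat; the ejector then brings it back against the pawl.
- catch (a joint): Steel catch at the dock's mouth, moves straight down on a light spring: 0 m = up, 0.008 m = fully down (1 N to 3 N, and up to 4 N more while a pack bears on it). It must be 0.006 m down to free a pack; once the pack has slid out over it, it may be let go and stays down under the pack.
- pawl (a point): Top of the catch's pawl, 5 mm above the dock floor when up, 33 mm from the seat's middle towards the mouth. Its inner face is square and holds the pack's end; its outer side is a ramp, so a pack sliding in pushes it down and it springs up behind.
- catch_pad (a point): Middle of the top of the catch's press pad, a steel tongue 36 (x) x 28 (y) mm that sticks out of the dock's mouth, 74 mm from dock_seat and 34.5 mm above the table when up. Moves with the catch. Press down here with closed fingers.
- flat_mid (a point): The flat pack: it sits in the lamp's dock at the start. Grey battery box 64 (x) x 42 (y) x 36 mm on a black dovetail foot 13 mm high (49 mm in all), about 0.26 kg. The foot runs the whole length, 28 mm wide below, about 18 mm at its neck; both ends alike, either goes in first. This point: its centre, 24.5 mm above the foot's bottom; x along its length, y across (grip the 42 mm, at or above this height).
- fresh_mid (a point): The charged pack: it stands on its foot on the felt mat at the start, at any yaw. Grey battery box 64 (x) x 42 (y) x 36 mm on a black dovetail foot 13 mm high (49 mm in all), about 0.26 kg. The foot runs the whole length, 28 mm wide below, about 18 mm at its neck; both ends alike, either goes in first. This point: its centre, 24.5 mm above the foot's bottom; x along its length, y across (grip the 42 mm, at or above this height).
- mat: Grey felt mat 160 x 130 x 3 mm, fixed flat on the table; origin at the middle of its underside.
- tray: Open wooden tray, fixed, 180 (x) x 120 (y) mm outside, walls 5 mm thick and 24 mm high, floor 5 mm thick. The origin is the centre of its underside. Its end towards -x is free (room for a pack laid lengthwise along x, centred about 45 mm from the middle); the old pack takes the +x end.
- old_mid (a point): Older pack in the tray, a plain grey box 40 x 64 x 34 mm without a foot; it does not fit the dock. Centre of the box.
- ink_dish: White ceramic ink dish, 66 mm across, 22 mm high, beside the lamp; leave alone. Origin under its centre.
- water_jar: Glass water jar with a lid, 52 mm across, 85 mm high, at the lamp's other side; leave alone. Origin under its centre.
- seal: Stone seal, upright block 26 x 26 x 55 mm near the charged pack; leave alone. Origin under its centre.
- weight: Steel paperweight bar 22 x 120 x 16 mm near the charged pack; leave alone. Origin under its centre.
- mug: Mug 72 mm across, 85 mm high, at the back; leave alone. Origin under its centre.
- tea_bottle: Tea bottle with a yellow cap, 68 mm across, 170 mm high, at the back; leave alone. Origin under its centre.
Not all that is in view belongs to the job. What is shaped like the part that bears flat_mid but blue or purple is not meant.

How it is judged:
By the outcome, as a careful person would: the job done as asked, in the order asked, and still so for the second after the job is handed in, with the robot touching nothing.
It also fails if it takes over 69 s, if anything falls off the work surface, if the arm or the gripper's body presses on something with over 40 N, if the wrist force passes 120 N, or if a joint passes its speed limit or range.

## Working session

There is one attempt and no reset: what is moved stays moved. The work goes in short steps, Python scripts to look and compute and a tool call to move; the robot and the scene stay as the last step left them, time stands still between calls to the robot, and variables do not carry over. Pictures are saved under pics/ and viewed, at most 10 in all, crops included, and the job is handed in when it is done.

Besides the shell and the picture viewer there is one more tool, called as name([rows], argument=value, ...), one row to a line, values as JSON. drive_tool: Moves the arm, as the interface text tells. Its arguments: {"type":"object","properties":{"rows":{"type":"array"}},"required":["rows"]}

```bash
mkdir -p pics; ls; cat > h.py <<'E'
import numpy as np, cv2
from station import sense, capture, camera_params, finish_job
def cam(name, s=None):
    p=camera_params(name); K=np.array(p["intrinsics"])
    if name=="wrist":
        T=np.array(p["tool_from_camera"]); s=s or sense()
        R=np.array(s["ee_rot"]); o=np.array(s["tcp_pos"])
        return K, R@T[:3,:3], R@T[:3,3]+o
    R=np.array(p["R"]); t=np.array(p["t"])
    return K, R.T, -R.T@t
def plane(c, uv, z):
    K,R,o=c; uv=np.atleast_2d(uv).astype(float)
    d=(R@np.linalg.inv(K)@np.c_[uv,np.ones(len(uv))].T).T
    return o+d*((z-o[2])/d[:,2])[:,None]
def cloud(c, depth):
    K,R,o=c; v,u=np.indices(depth.shape)
    p=np.stack([(u-K[0,2])/K[0,0]*depth,(v-K[1,2])/K[1,1]*depth,depth],-1)
    return p@R.T+o
def proj(c, X):
    K,R,o=c; q=(np.atleast_2d(X)-o)@R@K.T; return q[:,:2]/q[:,2:]
def save(n,img,k=1): cv2.imwrite(f"pics/{n}.png",cv2.resize(img[:,:,::-1],None,fx=k,fy=k))
E
python3 - <<'E'
from h import *
for n in ["side","top"]:
    c=cam(n); im,d=capture(n); np.savez(n+".npz",im=im,d=d); save(n+"0",im,1.4)
    print(n,c[2].round(3),c[1].round(2).tolist(),c[0][0,0])
s=sense();print({k:np.round(v,3).tolist() for k,v in s.items()})
E
```

```text
pics
side [ 0.11  -0.861  0.884] [[0.88, -0.32, 0.36], [-0.48, -0.56, 0.67], [-0.01, -0.76, -0.65]] 470.8792158291582
top [ 0.394 -0.007  0.983] [[-0.01, -0.98, 0.18], [-1.0, 0.01, 0.02], [-0.02, -0.18, -0.98]] 416.5755678892198
{'time_s': 0.1, 'joints': [83.628, 22.086, 0.39, -0.023, -68.413, -14.818], 'joint_velocities': [0.018, -0.131, 0.244, -0.034, 0.014, 0.03], 'effort': [-0.0, -39.169, 18.794, 4.232, 0.013, -0.0], 'tcp_pos': [0.226, 0.582, 0.222], 'ee_rot': [[0.932, -0.362, -0.001], [-0.362, -0.932, -0.002], [0.0, 0.002, -1.0]], 'wrist_force': [-0.065, 0.127, -0.503], 'moment': [0.028, 0.016, 0.044], 'gripper_force': 0.0, 'gripper_width': 0.999}
```

View pics/top0.png

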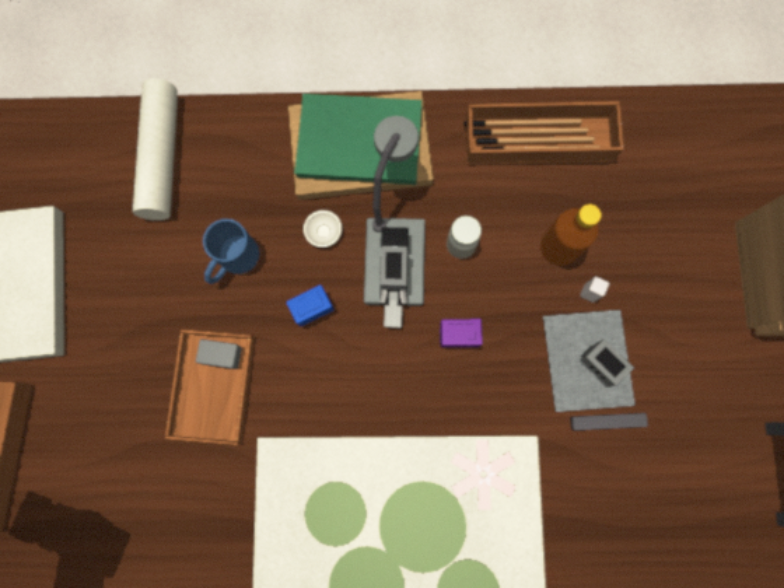

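View pics/side0.png

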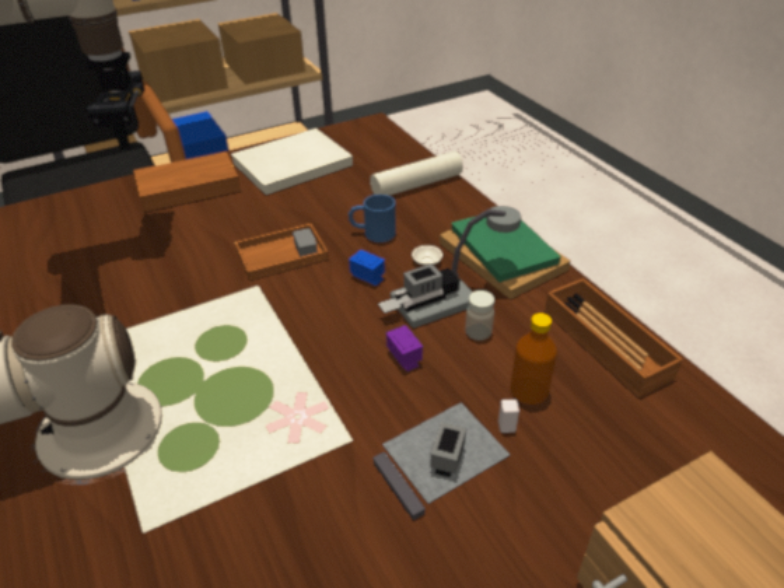

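The top view (scaled by 1.4) shows:
- the lamp dock at (395,265), with its mouth towards the robot and the pad at (393,315)
- the fresh pack at (606,362) on the mat
- the tray at (210,387), with the old pack at its far end (217,353), so the free end is towards the robot
- the paperweight at (610,422) and the seal at (597,288)

```bash
python3 - <<'E'
from h import *
z=np.load("top.npz"); im=z["im"]; d=z["d"]; c=cam("top"); P=cloud(c,d)
def rect(name,u0,v0,u1,v1,lo,hi,zt=None):
    m=np.zeros(d.shape,bool); u0,v0,u1,v1=[int(a/1.4) for a in (u0,v0,u1,v1)]
    m[v0:v1,u0:u1]=1; m&=(P[...,2]>lo)&(P[...,2]<hi)&(d>0)
    n,l,st,_=cv2.connectedComponentsWithStats(m.astype(np.uint8)); 
    if n<2: print(name,"none"); return
    k=1+np.argmax(st[1:,4]); q=P[l==k]
    r=cv2.minAreaRect((q[:,:2]*1000).astype(np.float32))
    print(name,len(q),"z",np.median(q[:,2]).round(4),"c",np.round(r[0],1),"size",np.round(r[1],1),"ang",round(r[2],1))
rect("table",300,350,400,420,-.05,.05)
rect("flat",360,215,430,310,.076,.095)
rect("base",355,210,435,310,.012,.030)
rect("pad",378,298,412,335,.024,.045)
rect("fresh",570,330,650,395,.042,.065)
rect("mat",535,300,645,415,.0015,.008)
rect("trayrim",155,320,265,450,.017,.03)
rect("old",190,335,245,372,.033,.048)
rect("weight",560,405,660,435,.009,.025)
rect("seal",575,270,615,305,.045,.065)
rect("dish",295,205,350,255,.012,.03)
rect("jar",440,205,490,265,.075,.095)
rect("blue",280,280,340,330,.03,.07)
rect("purple",435,310,490,355,.03,.07)
rect("neck",370,130,425,235,.09,.2)
E
```

```text
table 3539 z 0.0003 c [446.3  80.7] size [166.5 114.9] ang 89.6
flat 546 z 0.0854 c [627.7   3. ] size [42.3 64.4] ang 89.0
base 797 z 0.022 c [653.4 -14.5] size [ 67.6 151.1] ang 89.5
pad 305 z 0.0349 c [563.    4.4] size [44.2 51.2] ang 89.5
fresh 586 z 0.0522 c [ 474.5 -336.9] size [63.8 43.6] ang 42.2
mat 2704 z 0.0034 c [ 484.5 -327. ] size [182.  157.8] ang 3.1
trayrim 689 z 0.0234 c [443.9 309.5] size [121.7 180.3] ang 84.7
old 486 z 0.039 c [496.1 295. ] size [64.7 39.8] ang 81.3
weight 533 z 0.016 c [ 382.1 -343.8] size [ 22.  121.3] ang 2.4
seal 145 z 0.0543 c [ 597.2 -328.4] size [26.  26.3] ang 63.1
dish 321 z 0.0189 c [712. 125.] size [62.5 62.8] ang 4.6
jar 339 z 0.0851 c [ 685.  -113.5] size [44.8 44.3] ang 75.1
blue 544 z 0.0491 c [574.9 143. ] size [44.2 63.7] ang 27.0
purple 561 z 0.0491 c [ 525.4 -105.4] size [64.1 42.3] ang 89.0
neck 853 z 0.1673 c [768.3  -1.3] size [ 66.  103.9] ang 86.2
```

drive_tool([
  {"az": -0.119,"claw": 0},
  {"az": -0.119,"claw": 0},
  {"az": -0.119,"claw": 0},
  {"tx": 1.935,"ty": 3.376,"claw": 0},
  {"tx": 1.935,"ty": 3.376,"claw": 0},
  {"tx": 1.935,"ty": 3.376,"claw": 0},
  {"tx": 1.935,"ty": 3.376,"claw": 0},
  {"tx": 1.935,"ty": 3.376,"claw": 0},
  {"tx": 1.935,"ty": 3.376,"claw": 0},
  {"tx": 1.935,"ty": 3.376,"claw": 0},
])

```text
invalid input at $.rows[0]: expected keys tx, ty, tz, ax, ay, az, claw
```

drive_tool([
  {"tx": 1.935,"ty": 3.376,"claw": 0},
  {"tx": 1.935,"ty": 3.376,"claw": 0},
  {"tx": 1.935,"ty": 3.376,"claw": 0},
  {"tx": 1.935,"ty": 3.376,"claw": 0},
  {"tx": 1.935,"ty": 3.376,"claw": 0},
  {"tx": 1.935,"ty": 3.376,"claw": 0},
  {"tx": 1.935,"ty": 3.376,"claw": 0},
  {"tx": 1.935,"ty": 3.376,"claw": 0},
  {"tx": 1.935,"ty": 3.376,"claw": 0},
  {"tx": 1.935,"ty": 3.376,"claw": 0},
])

```text
invalid input at $.rows[0]: expected keys tx, ty, tz, ax, ay, az, claw
```

```bash
cat >> h.py <<'E'
def find(P,d,x,y,r,lo,hi,name=""):
    m=(np.hypot(P[...,0]-x,P[...,1]-y)<r)&(P[...,2]>lo)&(P[...,2]<hi)&(d>0)
    n,l,st,_=cv2.connectedComponentsWithStats(m.astype(np.uint8))
    if n<2: print(name,"none"); return
    q=P[l==1+np.argmax(st[1:,4])]; R=cv2.minAreaRect((q[:,:2]*1000).astype(np.float32))
    print(name,len(q),"z",np.median(q[:,2]).round(4),"c",np.round(R[0],1),"size",np.round(R[1],1),"ang",round(R[2],1))
def st():
    s=sense(); R=np.array(s["ee_rot"])
    print("t",s["time_s"],"tcp",np.round(np.array(s["tcp_pos"])*1000,1),"yaw",np.degrees(np.arctan2(R[1,0],R[0,0])).round(2),"z",R[:,2].round(3),"F",np.round(s["wrist_force"],1),"w",round(s["gripper_width"]*87,1),"gf",round(s["gripper_force"],1),"j",np.round(s["joints"],0))
    return s
E
python3 - <<'E'
from h import *
s=st(); im,d=capture("wrist"); c=cam("wrist",s); P=cloud(c,d); save("w1",im)
find(P,d,.628,.003,.06,.076,.095,"flat"); find(P,d,.548,.004,.03,.028,.040,"pad")
find(P,d,.650,.002,.12,.015,.028,"base")
E
```

```text
t 0.1 tcp [225.7 582.3 221.6] yaw -21.2 z [-0.001 -0.002 -1.   ] F [-0.1  0.1 -0.5] w 86.9 gf 0.0 j [ 84.  22.   0.  -0. -68. -15.]
flat none
pad none
base none
```

View pics/w1.png

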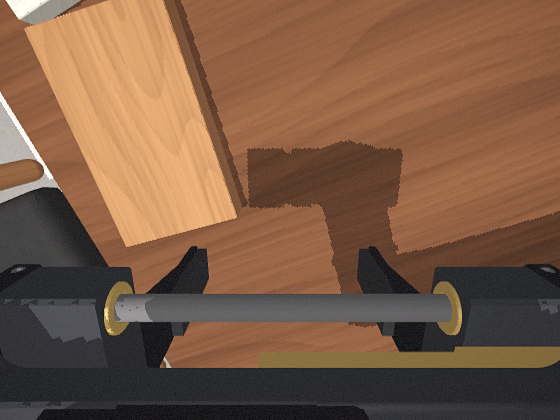

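The arm hasn't moved: each row needs every key. The wrist view shows only bare table and the open fingers near (190,290) and (375,290). The body's long side lies along the closing axis.

drive_tool([
  {"tx": 0,"ty": 0,"tz": 0,"ax": 0,"ay": 0,"az": -0.119,"claw": 0},
  {"tx": 0,"ty": 0,"tz": 0,"ax": 0,"ay": 0,"az": -0.119,"claw": 0},
  {"tx": 0,"ty": 0,"tz": 0,"ax": 0,"ay": 0,"az": -0.119,"claw": 0},
  {"tx": 1.935,"ty": 3.376,"tz": 0,"ax": 0,"ay": 0,"az": 0,"claw": 0},
  {"tx": 1.935,"ty": 3.376,"tz": 0,"ax": 0,"ay": 0,"az": 0,"claw": 0},
  {"tx": 1.935,"ty": 3.376,"tz": 0,"ax": 0,"ay": 0,"az": 0,"claw": 0},
  {"tx": 1.935,"ty": 3.376,"tz": 0,"ax": 0,"ay": 0,"az": 0,"claw": 0},
  {"tx": 1.935,"ty": 3.376,"tz": 0,"ax": 0,"ay": 0,"az": 0,"claw": 0},
  {"tx": 1.935,"ty": 3.376,"tz": 0,"ax": 0,"ay": 0,"az": 0,"claw": 0},
  {"tx": 1.935,"ty": 3.376,"tz": 0,"ax": 0,"ay": 0,"az": 0,"claw": 0},
])

```text
time_s: 0.98
tcp_pos: [0.3586, 0.3428, 0.2225]
ee_rot: [[1.0, -0.012, -0.0], [-0.012, -1.0, -0.0], [-0.0, 0.0, -1.0]]
wrist_force: [0.4, 0.9, 0.4]
gripper_width: 0.325
gripper_force: 0.0
```

drive_tool([
  {"tx": 1.935,"ty": 3.376,"tz": 0,"ax": 0,"ay": 0,"az": 0,"claw": 0},
  {"tx": 1.935,"ty": 3.376,"tz": 0,"ax": 0,"ay": 0,"az": 0,"claw": 0},
  {"tx": 1.935,"ty": 3.376,"tz": 0,"ax": 0,"ay": 0,"az": 0,"claw": 0},
  {"tx": 1.935,"ty": 3.376,"tz": 0,"ax": 0,"ay": 0,"az": 0,"claw": 0},
  {"tx": 1.935,"ty": 3.376,"tz": 0,"ax": 0,"ay": 0,"az": 0,"claw": 0},
  {"tx": 1.935,"ty": 3.376,"tz": 0,"ax": 0,"ay": 0,"az": 0,"claw": 0},
  {"tx": 1.935,"ty": 3.376,"tz": 0,"ax": 0,"ay": 0,"az": 0,"claw": 0},
  {"tx": 1.935,"ty": 3.376,"tz": 0,"ax": 0,"ay": 0,"az": 0,"claw": 0},
  {"tx": 1.935,"ty": 3.376,"tz": 0,"ax": 0,"ay": 0,"az": 0,"claw": 0},
  {"tx": 1.935,"ty": 3.376,"tz": 0,"ax": 0,"ay": 0,"az": 0,"claw": 0},
])

```text
time_s: 1.82
tcp_pos: [0.5479, 0.0027, 0.2224]
ee_rot: [[1.0, -0.013, -0.0], [-0.013, -1.0, 0.0], [-0.0, -0.0, -1.0]]
wrist_force: [1.4, 1.5, -0.3]
gripper_width: 0.004
gripper_force: 0.0
```

```bash
python3 - <<'E'
from h import *
s=st(); im,d=capture("wrist"); c=cam("wrist",s); P=cloud(c,d); save("w2",im)
find(P,d,.628,.003,.06,.076,.095,"flat"); find(P,d,.548,.004,.03,.028,.040,"pad")
find(P,d,.650,.002,.12,.015,.028,"base")
E
```

```text
t 1.8167 tcp [547.9   2.7 222.4] yaw -0.74 z [-0.  0. -1.] F [ 1.4  1.5 -0.3] w 0.4 gf 0.0 j [ 17.  15. -10.  -0. -65.  72.]
flat 3252 z 0.086 c [628.1   2.1] size [42.9 64. ] ang 89.1
pad 786 z 0.0354 c [557.6   4.9] size [28. 40.] ang 89.7
base 4190 z 0.0227 c [653.8 -12.9] size [ 72.5 150.1] ang 88.0
```

View pics/w2.png

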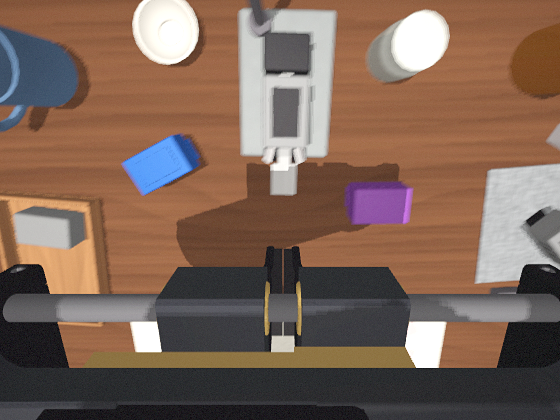

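The wrist view shows the dock straight ahead, with the pack at (287,110) and the pad at (283,178). Its measurements agree with the top view. Next I press the catch.

drive_tool([
  {"tx": 0,"ty": -0.1,"tz": 3.5,"ax": 0,"ay": 0,"az": 0.003,"claw": 0},
  {"tx": 0,"ty": 0,"tz": 3.5,"ax": 0,"ay": 0,"az": 0,"claw": 0},
  {"tx": 0,"ty": 0,"tz": 3.5,"ax": 0,"ay": 0,"az": 0,"claw": 0},
  {"tx": 0,"ty": 0,"tz": 3.5,"ax": 0,"ay": 0,"az": 0,"claw": 0},
  {"tx": 0,"ty": 0,"tz": 3.5,"ax": 0,"ay": 0,"az": 0,"claw": 0},
  {"tx": 0,"ty": 0,"tz": 0.7,"ax": 0,"ay": 0,"az": 0,"claw": 0},
  {"tx": 0,"ty": 0,"tz": 0.4,"ax": 0,"ay": 0,"az": 0,"claw": 0},
  {"tx": 0,"ty": 0,"tz": 0.4,"ax": 0,"ay": 0,"az": 0,"claw": 0},
  {"tx": 0,"ty": 0,"tz": 0.4,"ax": 0,"ay": 0,"az": 0,"claw": 0},
  {"tx": 0,"ty": 0,"tz": 0,"ax": 0,"ay": 0,"az": 0,"claw": 0},
])

```text
time_s: 2.7
tcp_pos: [0.5486, 0.0059, 0.03]
ee_rot: [[1.0, -0.015, 0.003], [-0.015, -1.0, 0.001], [0.003, -0.001, -1.0]]
wrist_force: [-0.3, -0.1, 2.5]
gripper_width: 0.009
gripper_force: 0.9
```

drive_tool([
  {"tx": 0,"ty": 0,"tz": 0.1,"ax": 0,"ay": 0,"az": 0,"claw": 0},
  {"tx": 0,"ty": 0,"tz": 0,"ax": 0,"ay": 0,"az": 0,"claw": 0},
  {"tx": 0,"ty": 0,"tz": 0,"ax": 0,"ay": 0,"az": 0,"claw": 0},
  {"tx": 0,"ty": 0,"tz": 0,"ax": 0,"ay": 0,"az": 0,"claw": 0},
])

```text
time_s: 3.03
tcp_pos: [0.5486, 0.0059, 0.0285]
ee_rot: [[1.0, -0.015, 0.003], [-0.015, -1.0, 0.001], [0.003, -0.001, -1.0]]
wrist_force: [0.2, -0.2, 2.1]
gripper_width: 0.002
gripper_force: 1.1
```

```bash
python3 - <<'E'
from h import *
s=st(); im,d=capture("wrist"); c=cam("wrist",s); P=cloud(c,d)
find(P,d,.615,.003,.07,.076,.095,"flat w")
im,d=capture("top");P=cloud(cam("top"),d)
find(P,d,.615,.003,.06,.076,.095,"flat t")
E
```

```text
t 3.0333 tcp [548.6   5.9  28.5] yaw -0.89 z [ 0.003  0.001 -1.   ] F [ 0.2 -0.2  2.1] w 0.2 gf 1.1 j [ 18.  27. -24.   0. -39.  72.]
flat w 22587 z 0.0859 c [614.6   2.4] size [42.4 64.2] ang 87.9
flat t none
```

drive_tool([
  {"tx": 0,"ty": 0,"tz": -2.0,"ax": 0,"ay": 0,"az": 0,"claw": 0},
  {"tx": 0,"ty": 0,"tz": -3.0,"ax": 0,"ay": 0,"az": 0,"claw": 6.4},
  {"tx": 0,"ty": 0,"tz": -3.0,"ax": 0,"ay": 0,"az": 0,"claw": 6.4},
  {"tx": 2.2,"ty": 0.25,"tz": 0,"ax": 0,"ay": 0,"az": 0,"claw": 6.4},
  {"tx": 2.2,"ty": 0,"tz": 0,"ax": 0,"ay": 0,"az": 0,"claw": 6.4},
  {"tx": 2.2,"ty": 0,"tz": 0,"ax": 0,"ay": 0,"az": 0,"claw": 6.4},
  {"tx": 0,"ty": 0,"tz": 0,"ax": 0,"ay": 0,"az": 0,"claw": 6.4},
])

```text
time_s: 3.72
tcp_pos: [0.6167, 0.0023, 0.1072]
ee_rot: [[1.0, -0.016, 0.002], [-0.016, -1.0, 0.0], [0.002, -0.0, -1.0]]
wrist_force: [0.4, 0.1, 0.2]
gripper_width: 0.374
gripper_force: 0.0
```

```bash
python3 - <<'E'
from h import *
s=st(); im,d=capture("wrist"); c=cam("wrist",s); P=cloud(c,d); save("w3",im)
find(P,d,.615,.003,.07,.076,.095,"flat w")
im,d=capture("side");P=cloud(cam("side"),d)
find(P,d,.615,.003,.06,.08,.09,"flat s")
E
```

```text
t 3.7167 tcp [616.7   2.3 107.2] yaw -0.92 z [ 0.002  0.    -1.   ] F [0.4 0.1 0.2] w 32.5 gf 0.0 j [ 15.  27. -10.   0. -53.  74.]
flat w 5600 z 0.0864 c [612.9   2.5] size [42.  62.9] ang 87.8
flat s 211 z 0.0848 c [ 6.13e+02 -3.00e-01] size [45.1 63.8] ang 89.8
```

View pics/w3.png

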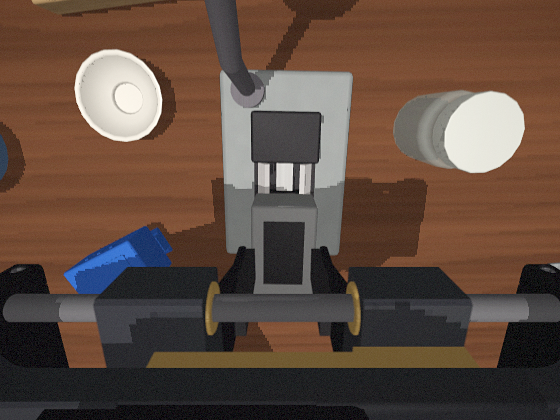

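The pack (285,245) has slid out: the rails are bare between it and the housing at (285,177). The fingers are still opening, so I wait, go down, and then grip.

drive_tool([
  {"tx": -0.2,"ty": 0,"tz": 0,"ax": 0,"ay": 0,"az": 0,"claw": 6.4},
  {"tx": 0,"ty": 0,"tz": 0,"ax": 0,"ay": 0,"az": 0,"claw": 6.4},
  {"tx": 0,"ty": 0,"tz": 0,"ax": 0,"ay": 0,"az": 0,"claw": 6.4},
  {"tx": 0,"ty": 0,"tz": 0,"ax": 0,"ay": 0,"az": 0,"claw": 6.4},
  {"tx": 0,"ty": 0,"tz": 0,"ax": 0,"ay": 0,"az": 0,"claw": 6.4},
])

```text
time_s: 4.23
tcp_pos: [0.6111, 0.0022, 0.1078]
ee_rot: [[1.0, -0.016, 0.0], [-0.016, -1.0, 0.0], [0.0, -0.0, -1.0]]
wrist_force: [0.5, 0.9, -0.6]
gripper_width: 0.728
gripper_force: 0.0
```

drive_tool([
  {"tx": 0,"ty": 0,"tz": 2.0,"ax": 0,"ay": 0,"az": 0,"claw": 6.4},
  {"tx": 0,"ty": 0,"tz": 2.0,"ax": 0,"ay": 0,"az": 0,"claw": 6.4},
  {"tx": 0,"ty": 0,"tz": 1.7,"ax": 0,"ay": 0,"az": 0,"claw": 6.4},
  {"tx": 0,"ty": 0,"tz": 0,"ax": 0,"ay": 0,"az": 0,"claw": 6.4},
  {"tx": 0,"ty": 0,"tz": 0,"ax": 0,"ay": 0,"az": 0,"claw": 3.8},
  {"tx": 0,"ty": 0,"tz": 0,"ax": 0,"ay": 0,"az": 0,"claw": 3.8},
  {"tx": 0,"ty": 0,"tz": 0,"ax": 0,"ay": 0,"az": 0,"claw": 3.8},
  {"tx": 0,"ty": 0,"tz": 0,"ax": 0,"ay": 0,"az": 0,"claw": 3.8},
  {"tx": 0,"ty": 0,"tz": 0,"ax": 0,"ay": 0,"az": 0,"claw": 3.8},
])

```text
time_s: 4.98
tcp_pos: [0.612, 0.0023, 0.0516]
ee_rot: [[1.0, -0.016, 0.002], [-0.016, -1.0, 0.0], [0.002, -0.0, -1.0]]
wrist_force: [-0.5, 0.2, 2.2]
gripper_width: 0.483
gripper_force: 29.9
```

drive_tool([
  {"tx": -0.8,"ty": 0,"tz": 0,"ax": 0,"ay": 0,"az": 0,"claw": 3.8},
  {"tx": -1.3,"ty": 0,"tz": 0,"ax": 0,"ay": 0,"az": 0,"claw": 3.8},
  {"tx": -1.3,"ty": 0,"tz": 0,"ax": 0,"ay": 0,"az": 0,"claw": 3.8},
  {"tx": -1.3,"ty": 0,"tz": 0,"ax": 0,"ay": 0,"az": 0,"claw": 3.8},
  {"tx": -1.3,"ty": 0,"tz": 0,"ax": 0,"ay": 0,"az": 0,"claw": 3.8},
  {"tx": -1.3,"ty": 0,"tz": 0,"ax": 0,"ay": 0,"az": 0,"claw": 3.8},
  {"tx": -1.3,"ty": 0,"tz": 0,"ax": 0,"ay": 0,"az": 0,"claw": 3.8},
  {"tx": -1.3,"ty": 0,"tz": 0,"ax": 0,"ay": 0,"az": 0,"claw": 3.8},
  {"tx": -1.3,"ty": 0,"tz": 0,"ax": 0,"ay": 0,"az": 0,"claw": 3.8},
  {"tx": 0,"ty": 0,"tz": 0,"ax": 0,"ay": 0,"az": 0,"claw": 3.8},
])

```text
time_s: 5.82
tcp_pos: [0.4951, 0.0032, 0.05]
ee_rot: [[1.0, -0.017, -0.005], [-0.017, -1.0, -0.0], [-0.005, 0.001, -1.0]]
wrist_force: [-1.1, -0.4, -2.4]
gripper_width: 0.485
gripper_force: 29.9
```

```bash
python3 - <<'E'
from h import *
s=st()
im,d=capture("side");P=cloud(cam("side"),d); save("s3",im[120:300,180:420],3)
find(P,d,.510,.003,.06,.08,.095,"flat s")
E
```

```text
t 5.8167 tcp [495.1   3.2  50. ] yaw -0.95 z [-0.005 -0.    -1.   ] F [-1.1 -0.4 -2.4] w 42.2 gf 29.9 j [ 19.  22. -30.  -0. -39.  70.]
flat s 65 z 0.0832 c [474.6   1.1] size [44.3 19.8] ang 86.9
```

View pics/s3.png

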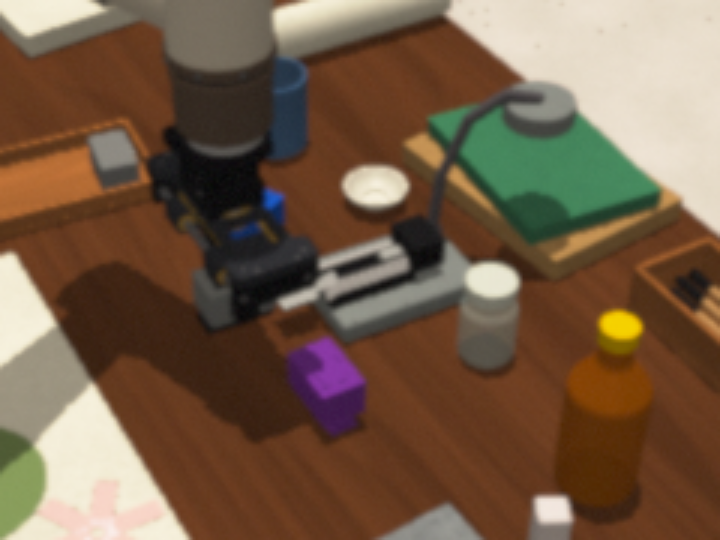

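The pack is off the dock and held by the gripper, with the dock and catch clear. Now I lift it and carry it to the tray.

drive_tool([
  {"tx": 0,"ty": 0,"tz": -2.5,"ax": 0,"ay": 0,"az": 0,"claw": 3.8},
  {"tx": 0,"ty": 0,"tz": -2.5,"ax": 0,"ay": 0,"az": 0.076,"claw": 3.8},
  {"tx": -1.56,"ty": -3.76,"tz": 0,"ax": 0,"ay": 0,"az": 0,"claw": 3.8},
  {"tx": -1.56,"ty": -3.76,"tz": 0,"ax": 0,"ay": 0,"az": 0,"claw": 3.8},
  {"tx": -1.56,"ty": -3.76,"tz": 0,"ax": 0,"ay": 0,"az": 0,"claw": 3.8},
  {"tx": -1.56,"ty": -3.76,"tz": 0,"ax": 0,"ay": 0,"az": 0,"claw": 3.8},
  {"tx": -1.56,"ty": -3.76,"tz": 0,"ax": 0,"ay": 0,"az": 0,"claw": 3.8},
  {"tx": -1.56,"ty": -3.76,"tz": 0,"ax": 0,"ay": 0,"az": 0,"claw": 3.8},
  {"tx": -1.56,"ty": -3.76,"tz": 0,"ax": 0,"ay": 0,"az": 0,"claw": 3.8},
  {"tx": -1.56,"ty": -3.76,"tz": 0,"ax": 0,"ay": 0,"az": 0,"claw": 3.8},
])

```text
time_s: 6.7
tcp_pos: [0.4021, 0.317, 0.1006]
ee_rot: [[0.996, -0.091, 0.0], [-0.091, -0.996, 0.0], [0.0, -0.0, -1.0]]
wrist_force: [1.6, -0.3, -2.2]
gripper_width: 0.478
gripper_force: 29.9
```

drive_tool([
  {"tx": 0,"ty": 0,"tz": 0,"ax": 0,"ay": 0,"az": 0,"claw": 3.8},
  {"tx": 0,"ty": 0,"tz": 0,"ax": 0,"ay": 0,"az": 0,"claw": 3.8},
])

```text
time_s: 6.87
tcp_pos: [0.4023, 0.3173, 0.1004]
ee_rot: [[0.996, -0.088, 0.0], [-0.088, -0.996, 0.0], [0.0, -0.0, -1.0]]
wrist_force: [-0.2, -1.1, -2.3]
gripper_width: 0.481
gripper_force: 29.9
```

```bash
python3 - <<'E'
from h import *
s=st()
im,d=capture("side");P=cloud(cam("side"),d); save("s4",im[100:240,120:320],3)
find(P,d,.398,.314,.06,.11,.145,"flat s")
E
```

```text
t 6.8667 tcp [402.3 317.3 100.4] yaw -5.05 z [ 0.  0. -1.] F [-0.2 -1.1 -2.3] w 41.9 gf 29.9 j [ 56.  19. -25.  -0. -47.  29.]
flat s 150 z 0.1208 c [394.6 301.6] size [35.7 74.1] ang 55.5
```

View pics/s4.png

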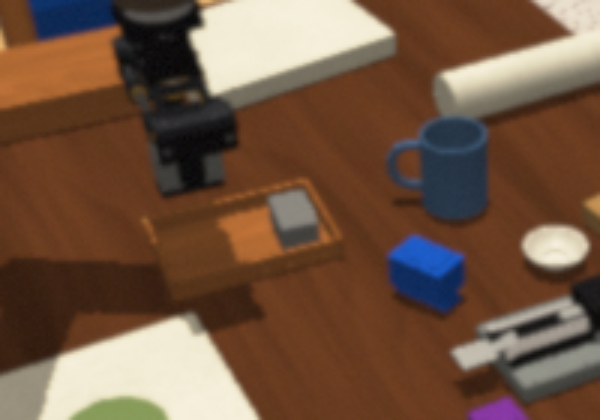

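The pack hangs over the tray's free end at (190,165), and the old pack at (292,218) is clear. I lower it.

drive_tool([
  {"tx": -0.32,"ty": 0.36,"tz": 2.5,"ax": 0,"ay": 0,"az": 0.004,"claw": 3.8},
  {"tx": 0,"ty": 0,"tz": 2.5,"ax": 0,"ay": 0,"az": 0,"claw": 3.8},
  {"tx": 0,"ty": 0,"tz": 1.8,"ax": 0,"ay": 0,"az": 0,"claw": 3.8},
  {"tx": 0,"ty": 0,"tz": 0.5,"ax": 0,"ay": 0,"az": 0,"claw": 3.8},
  {"tx": 0,"ty": 0,"tz": 0.5,"ax": 0,"ay": 0,"az": 0,"claw": 3.8},
  {"tx": 0,"ty": 0,"tz": 0.1,"ax": 0,"ay": 0,"az": 0,"claw": 3.8},
  {"tx": 0,"ty": 0,"tz": 0,"ax": 0,"ay": 0,"az": 0,"claw": 3.8},
])

```text
time_s: 7.5
tcp_pos: [0.3999, 0.3117, 0.0222]
ee_rot: [[0.995, -0.096, 0.001], [-0.096, -0.995, 0.001], [0.001, -0.001, -1.0]]
wrist_force: [-0.4, 0.3, -2.4]
gripper_width: 0.482
gripper_force: 29.9
```

drive_tool([
  {"tx": 0,"ty": 0,"tz": 0.1,"ax": 0,"ay": 0,"az": 0,"claw": 3.8},
  {"tx": 0,"ty": 0,"tz": 0.1,"ax": 0,"ay": 0,"az": 0,"claw": 3.8},
  {"tx": 0,"ty": 0,"tz": 0,"ax": 0,"ay": 0,"az": 0,"claw": 3.8},
])

```text
time_s: 7.75
tcp_pos: [0.3998, 0.3122, 0.0206]
ee_rot: [[0.995, -0.095, 0.002], [-0.095, -0.995, 0.002], [0.001, -0.002, -1.0]]
wrist_force: [0.3, -1.0, 0.4]
gripper_width: 0.476
gripper_force: 29.9
```

drive_tool([
  {"tx": 0,"ty": 0,"tz": 0,"ax": 0,"ay": 0,"az": 0,"claw": 6.2},
  {"tx": 0,"ty": 0,"tz": 0,"ax": 0,"ay": 0,"az": 0,"claw": 6.2},
  {"tx": 0,"ty": 0,"tz": 0,"ax": 0,"ay": 0,"az": 0,"claw": 6.2},
  {"tx": 0,"ty": 0,"tz": 0,"ax": 0,"ay": 0,"az": 0,"claw": 6.2},
  {"tx": 0,"ty": 0,"tz": -1.5,"ax": 0,"ay": 0,"az": 0,"claw": 6.2},
  {"tx": 0,"ty": 0,"tz": -3,"ax": 0,"ay": 0,"az": 0,"claw": 6.2},
  {"tx": 0,"ty": 0,"tz": -3,"ax": 0,"ay": 0,"az": 0,"claw": 6.2},
  {"tx": 0,"ty": 0,"tz": -3.5,"ax": 0,"ay": 0,"az": 0,"claw": 6.2},
  {"tx": 0,"ty": 0,"tz": -3.5,"ax": 0,"ay": 0,"az": 0,"claw": 6.2},
  {"tx": 0,"ty": 0,"tz": -3.5,"ax": 0,"ay": 0,"az": 0,"claw": 6.2},
])

```text
time_s: 8.58
tcp_pos: [0.3989, 0.3113, 0.2013]
ee_rot: [[0.995, -0.096, -0.0], [-0.096, -0.995, -0.0], [-0.0, 0.0, -1.0]]
wrist_force: [-0.3, 1.3, -0.5]
gripper_width: 0.717
gripper_force: 0.0
```

```bash
python3 - <<'E'
from h import *
s=st()
for n in ["side","top"]:
    im,d=capture(n);P=cloud(cam(n),d)
    find(P,d,.400,.312,.055,.045,.06,"flat "+n); find(P,d,.496,.295,.05,.033,.048,"old "+n); find(P,d,.4745,-.337,.06,.042,.065,"fresh "+n)
E
```

```text
t 8.5833 tcp [398.9 311.3 201.3] yaw -5.49 z [-0. -0. -1.] F [-0.3  1.3 -0.5] w 62.3 gf 0.0 j [ 56.  11. -18.  -0. -61.  28.]
flat side 214 z 0.053 c [401.2 309.6] size [46.9 64.1] ang 85.3
old side 166 z 0.0379 c [497.9 292.3] size [72.4 40.5] ang 81.3
fresh side 517 z 0.0514 c [ 476. -341.] size [67.1 42.1] ang 43.6
flat top 179 z 0.0538 c [397.3 297. ] size [11.8 62.2] ang 84.9
old top 485 z 0.0391 c [496.1 294.7] size [64.1 39.8] ang 81.2
fresh top 589 z 0.0523 c [ 474.7 -336.9] size [63.4 43.8] ang 43.2
```

drive_tool([
  {"tx": 0,"ty": 0,"tz": 0,"ax": 0,"ay": 0,"az": -0.12,"claw": 6.2},
  {"tx": 0,"ty": 0,"tz": 0,"ax": 0,"ay": 0,"az": -0.12,"claw": 6.2},
  {"tx": 0,"ty": 0,"tz": 0,"ax": 0,"ay": 0,"az": -0.12,"claw": 6.2},
  {"tx": 0,"ty": 0,"tz": 0,"ax": 0,"ay": 0,"az": -0.12,"claw": 6.2},
  {"tx": 0,"ty": 0,"tz": 0,"ax": 0,"ay": 0,"az": -0.12,"claw": 6.2},
  {"tx": 0,"ty": 0,"tz": 0,"ax": 0,"ay": 0,"az": -0.12,"claw": 6.2},
  {"tx": 0,"ty": 0,"tz": 0,"ax": 0,"ay": 0,"az": -0.12,"claw": 6.2},
])

```text
time_s: 9.27
tcp_pos: [0.399, 0.3114, 0.199]
ee_rot: [[0.732, 0.682, -0.001], [0.682, -0.732, -0.0], [-0.001, -0.0, -1.0]]
wrist_force: [-0.3, -0.3, 0.5]
gripper_width: 0.713
gripper_force: 0.0
```

drive_tool([
  {"tx": -2.132,"ty": 2.931,"tz": 0,"ax": 0,"ay": 0,"az": 0,"claw": 6.2},
  {"tx": -2.132,"ty": 2.931,"tz": 0,"ax": 0,"ay": 0,"az": 0,"claw": 6.2},
  {"tx": -2.132,"ty": 2.931,"tz": 0,"ax": 0,"ay": 0,"az": 0,"claw": 6.2},
  {"tx": -2.132,"ty": 2.931,"tz": 0,"ax": 0,"ay": 0,"az": 0,"claw": 6.2},
  {"tx": -2.132,"ty": 2.931,"tz": 0,"ax": 0,"ay": 0,"az": 0,"claw": 6.2},
  {"tx": -2.132,"ty": 2.931,"tz": 0,"ax": 0,"ay": 0,"az": 0,"claw": 6.2},
  {"tx": -2.132,"ty": 2.931,"tz": 0,"ax": 0,"ay": 0,"az": 0,"claw": 6.2},
  {"tx": -2.132,"ty": 2.931,"tz": 0,"ax": 0,"ay": 0,"az": 0,"claw": 6.2},
  {"tx": -2.132,"ty": 2.931,"tz": 0,"ax": 0,"ay": 0,"az": 0,"claw": 6.2},
  {"tx": -2.132,"ty": 2.931,"tz": 0,"ax": 0,"ay": 0,"az": 0,"claw": 6.2},
])

```text
time_s: 10.1
tcp_pos: [0.4405, -0.0501, 0.1994]
ee_rot: [[0.735, 0.678, 0.0], [0.678, -0.735, 0.0], [0.0, 0.0, -1.0]]
wrist_force: [1.1, 0.8, -0.7]
gripper_width: 0.715
gripper_force: 0.0
```

drive_tool([
  {"tx": -2.132,"ty": 2.931,"tz": 0,"ax": 0,"ay": 0,"az": 0,"claw": 6.2},
  {"tx": -2.132,"ty": 2.931,"tz": 0,"ax": 0,"ay": 0,"az": 0,"claw": 6.2},
  {"tx": -2.132,"ty": 2.931,"tz": 0,"ax": 0,"ay": 0,"az": 0,"claw": 6.2},
  {"tx": -2.132,"ty": 2.931,"tz": 0,"ax": 0,"ay": 0,"az": 0,"claw": 6.2},
  {"tx": -2.132,"ty": 2.931,"tz": 0,"ax": 0,"ay": 0,"az": 0,"claw": 6.2},
  {"tx": -2.132,"ty": 2.931,"tz": 0,"ax": 0,"ay": 0,"az": 0,"claw": 6.2},
  {"tx": -2.132,"ty": 2.931,"tz": 0,"ax": 0,"ay": 0,"az": 0,"claw": 6.2},
  {"tx": 0,"ty": 0,"tz": 0,"ax": 0,"ay": 0,"az": 0,"claw": 6.2},
  {"tx": 0,"ty": 0,"tz": 0,"ax": 0,"ay": 0,"az": 0,"claw": 6.2},
])

```text
time_s: 10.85
tcp_pos: [0.4695, -0.302, 0.1983]
ee_rot: [[0.738, 0.675, -0.002], [0.675, -0.738, 0.001], [-0.001, -0.002, -1.0]]
wrist_force: [-1.1, 0.9, -1.2]
gripper_width: 0.714
gripper_force: 0.0
```

```bash
python3 - <<'E'
from h import *
s=st(); im,d=capture("wrist"); P=cloud(cam("wrist",s),d)
find(P,d,.4745,-.337,.06,.042,.065,"fresh w")
im,d=capture("top"); P=cloud(cam("top"),d); find(P,d,.400,.312,.055,.045,.06,"flat top")
E
```

```text
t 10.85 tcp [ 469.5 -302.   198.3] yaw 42.44 z [-0.002  0.001 -1.   ] F [-1.1  0.9 -1.2] w 62.1 gf 0.0 j [-16.  17. -11.  -0. -62. 149.]
fresh w 2377 z 0.053 c [ 474.9 -338.8] size [63.8 42. ] ang 43.4
flat top 579 z 0.0544 c [399.1 313.1] size [43.4 63.8] ang 84.0
```

drive_tool([
  {"tx": -2.07,"ty": 2.98,"tz": 0,"ax": 0,"ay": 0,"az": -0.013,"claw": 6.2},
  {"tx": 0,"ty": 0,"tz": 3,"ax": 0,"ay": 0,"az": 0,"claw": 6.2},
  {"tx": 0,"ty": 0,"tz": 3,"ax": 0,"ay": 0,"az": 0,"claw": 6.2},
  {"tx": 0,"ty": 0,"tz": 3,"ax": 0,"ay": 0,"az": 0,"claw": 6.2},
  {"tx": 0,"ty": 0,"tz": 3,"ax": 0,"ay": 0,"az": 0,"claw": 6.2},
  {"tx": 0,"ty": 0,"tz": 0,"ax": 0,"ay": 0,"az": 0,"claw": 6.2},
  {"tx": 0,"ty": 0,"tz": 0,"ax": 0,"ay": 0,"az": 0,"claw": 6.2},
])

```text
time_s: 11.53
tcp_pos: [0.4745, -0.3351, 0.0789]
ee_rot: [[0.725, 0.688, -0.003], [0.688, -0.725, 0.001], [-0.002, -0.003, -1.0]]
wrist_force: [0.3, -0.7, -0.1]
gripper_width: 0.71
gripper_force: 0.0
```

```bash
python3 - <<'E'
from h import *
s=st(); im,d=capture("wrist"); P=cloud(cam("wrist",s),d); save("w5",im)
find(P,d,.4745,-.337,.06,.042,.065,"fresh w")
E
```

```text
t 11.5333 tcp [ 474.5 -335.1   78.9] yaw 43.51 z [-0.003  0.001 -1.   ] F [ 0.3 -0.7 -0.1] w 61.8 gf 0.0 j [-19.  26. -16.   0. -48. 153.]
fresh w 5703 z 0.0529 c [ 474.8 -338.5] size [63.9 42.6] ang 43.5
```

View pics/w5.png

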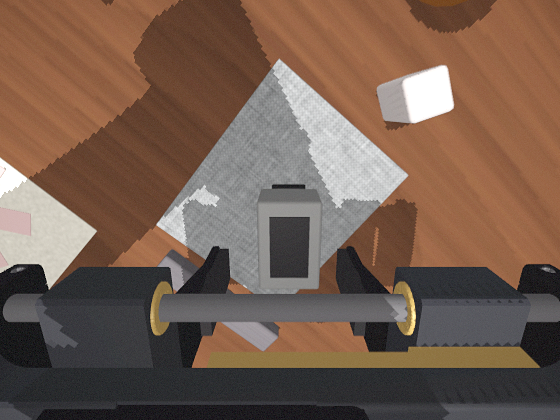

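The fresh pack (289,240) lies square between the open fingers, with the seal and the paperweight clear. I go down and grip.

drive_tool([
  {"tx": -0.2,"ty": 0.24,"tz": 2,"ax": 0,"ay": 0,"az": 0,"claw": 6.2},
  {"tx": 0,"ty": 0,"tz": 2,"ax": 0,"ay": 0,"az": 0,"claw": 6.2},
  {"tx": 0,"ty": 0,"tz": 1.9,"ax": 0,"ay": 0,"az": 0,"claw": 6.2},
  {"tx": 0,"ty": 0,"tz": 0,"ax": 0,"ay": 0,"az": 0,"claw": 6.2},
  {"tx": 0,"ty": 0,"tz": 0,"ax": 0,"ay": 0,"az": 0,"claw": 3.8},
  {"tx": 0,"ty": 0,"tz": 0,"ax": 0,"ay": 0,"az": 0,"claw": 3.8},
  {"tx": 0,"ty": 0,"tz": 0,"ax": 0,"ay": 0,"az": 0,"claw": 3.8},
  {"tx": 0,"ty": 0,"tz": 0,"ax": 0,"ay": 0,"az": 0,"claw": 3.8},
  {"tx": 0,"ty": 0,"tz": 0,"ax": 0,"ay": 0,"az": 0,"claw": 3.8},
])

```text
time_s: 12.33
tcp_pos: [0.4761, -0.3398, 0.0221]
ee_rot: [[0.727, 0.687, 0.002], [0.687, -0.727, -0.001], [0.001, 0.002, -1.0]]
wrist_force: [-0.7, 1.3, 3.9]
gripper_width: 0.478
gripper_force: 30.0
```

drive_tool([
  {"tx": 0,"ty": 0,"tz": -1,"ax": 0,"ay": 0,"az": 0,"claw": 3.8},
  {"tx": 0,"ty": 0,"tz": -3,"ax": 0,"ay": 0,"az": 0,"claw": 3.8},
  {"tx": 0,"ty": 0,"tz": -3,"ax": 0,"ay": 0,"az": 0,"claw": 3.8},
  {"tx": 0,"ty": 0,"tz": -3,"ax": 0,"ay": 0,"az": 0,"claw": 3.8},
  {"tx": 0,"ty": 0,"tz": 0,"ax": 0,"ay": 0,"az": 0,"claw": 3.8},
])

```text
time_s: 12.75
tcp_pos: [0.4787, -0.3415, 0.1276]
ee_rot: [[0.726, 0.688, 0.011], [0.688, -0.726, -0.006], [0.004, 0.012, -1.0]]
wrist_force: [1.0, -0.3, -1.2]
gripper_width: 0.48
gripper_force: 30.0
```

```bash
python3 - <<'E'
from h import *
s=st(); im,d=capture("wrist"); P=cloud(cam("wrist",s),d)
x,y,z=s["tcp_pos"]
find(P,d,x,y,.06,z+.022,z+.045,"fresh w")
E
```

```text
t 12.75 tcp [ 478.7 -341.5  127.6] yaw 43.46 z [ 0.011 -0.006 -1.   ] F [ 1.  -0.3 -1.2] w 41.8 gf 30.0 j [-20.  23. -13.   0. -53. 153.]
fresh w 7338 z 0.1584 c [ 488.  -330.8] size [35.5 68.6] ang 42.8
```

drive_tool([
  {"tx": 0,"ty": 0,"tz": 0,"ax": 0,"ay": 0,"az": 0.1105,"claw": 3.8},
  {"tx": 0,"ty": 0,"tz": 0,"ax": 0,"ay": 0,"az": 0.1105,"claw": 3.8},
  {"tx": 0,"ty": 0,"tz": 0,"ax": 0,"ay": 0,"az": 0.1105,"claw": 3.8},
  {"tx": 0,"ty": 0,"tz": 0,"ax": 0,"ay": 0,"az": 0.1105,"claw": 3.8},
  {"tx": 0,"ty": 0,"tz": 0,"ax": 0,"ay": 0,"az": 0.1105,"claw": 3.8},
  {"tx": 0,"ty": 0,"tz": 0,"ax": 0,"ay": 0,"az": 0.1105,"claw": 3.8},
  {"tx": 0,"ty": 0,"tz": 0,"ax": 0,"ay": 0,"az": 0.1105,"claw": 3.8},
])

```text
time_s: 13.38
tcp_pos: [0.4738, -0.3387, 0.1187]
ee_rot: [[1.0, -0.023, -0.004], [-0.023, -1.0, 0.002], [-0.004, -0.002, -1.0]]
wrist_force: [-0.9, 0.0, -2.7]
gripper_width: 0.479
gripper_force: 30.0
```

drive_tool([
  {"tx": 0.218,"ty": -3.46,"tz": 0,"ax": 0,"ay": 0,"az": 0,"claw": 3.8},
  {"tx": 0.218,"ty": -3.46,"tz": 0,"ax": 0,"ay": 0,"az": 0,"claw": 3.8},
  {"tx": 0.218,"ty": -3.46,"tz": 0,"ax": 0,"ay": 0,"az": 0,"claw": 3.8},
  {"tx": 0.218,"ty": -3.46,"tz": 0,"ax": 0,"ay": 0,"az": 0,"claw": 3.8},
  {"tx": 0.218,"ty": -3.46,"tz": 0,"ax": 0,"ay": 0,"az": 0,"claw": 3.8},
  {"tx": 0.218,"ty": -3.46,"tz": 0,"ax": 0,"ay": 0,"az": 0,"claw": 3.8},
  {"tx": 0.218,"ty": -3.46,"tz": 0,"ax": 0,"ay": 0,"az": 0,"claw": 3.8},
  {"tx": 0.218,"ty": -3.46,"tz": 0,"ax": 0,"ay": 0,"az": 0,"claw": 3.8},
  {"tx": 0.218,"ty": -3.46,"tz": 0,"ax": 0,"ay": 0,"az": 0,"claw": 3.8},
  {"tx": 0.218,"ty": -3.46,"tz": 0,"ax": 0,"ay": 0,"az": 0,"claw": 3.8},
])

```text
time_s: 14.22
tcp_pos: [0.501, 0.0075, 0.1192]
ee_rot: [[1.0, -0.017, -0.004], [-0.017, -1.0, -0.0], [-0.004, 0.001, -1.0]]
wrist_force: [-0.1, -0.4, -3.0]
gripper_width: 0.481
gripper_force: 30.0
```

drive_tool([
  {"tx": 0,"ty": 0,"tz": 0,"ax": 0,"ay": 0,"az": 0,"claw": 3.8},
  {"tx": 0,"ty": 0,"tz": 0,"ax": 0,"ay": 0,"az": 0,"claw": 3.8},
  {"tx": 0,"ty": 0,"tz": 0,"ax": 0,"ay": 0,"az": 0,"claw": 3.8},
])

```text
time_s: 14.47
tcp_pos: [0.5014, 0.0059, 0.1194]
ee_rot: [[1.0, -0.016, -0.003], [-0.016, -1.0, -0.001], [-0.003, 0.001, -1.0]]
wrist_force: [-0.3, -0.8, -3.5]
gripper_width: 0.485
gripper_force: 30.0
```

```bash
python3 - <<'E'
from h import *
s=st(); im,d=capture("wrist"); P=cloud(cam("wrist",s),d); save("w6",im)
x,y,z=s["tcp_pos"]
find(P,d,x,y,.06,z+.022,z+.045,"fresh w")
find(P,d,.60,.003,.035,.041,.052,"rails"); find(P,d,.55,.004,.03,.028,.040,"pad"); find(P,d,.685,.0,.04,.052,.07,"housing")
E
```

```text
t 14.4667 tcp [501.4   5.9 119.4] yaw -0.92 z [-0.003 -0.001 -1.   ] F [-0.3 -0.8 -3.5] w 42.2 gf 30.0 j [ 19.  16. -25.  -0. -49.  70.]
fresh w 7336 z 0.1501 c [514.9   6.3] size [68.7 35.7] ang 88.6
rails 767 z 0.0451 c [604.6  17.7] size [ 9.1 56.9] ang 84.4
pad 1807 z 0.0352 c [558.6   4.4] size [28.  42.7] ang 88.2
housing none
```

View pics/w6.png

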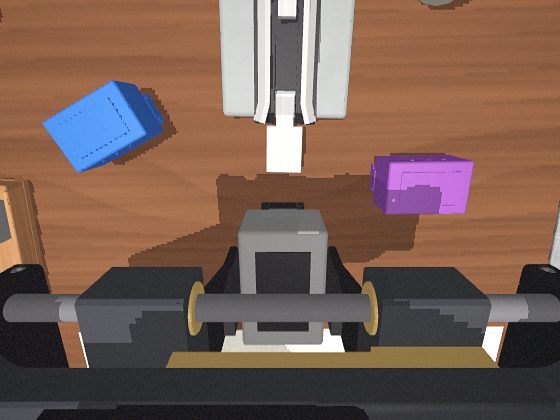

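The view shows the held pack at (283,275) lined up with the rails and pad at (284,130). Next I measure the rail centreline and the held pack in this same view.

```bash
python3 - <<'E'
from h import *
s=sense(); im,d=capture("wrist"); P=cloud(cam("wrist",s),d)
q=P[(d>0)&(P[...,2]>.042)&(P[...,2]<.05)&(abs(P[...,1])<.03)]
for a in np.arange(.575,.65,.01):
    r=q[(q[:,0]>a)&(q[:,0]<a+.01)][:,1]*1000
    if len(r)>5: L=r[r>3];R=r[r<3]; print(round(a+.005,3),len(r),np.round([L.max(),L.min(),R.max(),R.min()],1),"mid",round((L.max()+R.min())/2,1),round((L.min()+R.max())/2,1))
q=P[(d>0)&(P[...,2]>.147)&(P[...,2]<.153)]
for a in np.arange(.505,.535,.005):
    r=q[(q[:,0]>a)&(q[:,0]<a+.005)&(abs(q[:,1])<.03)][:,1]*1000
    if len(r)>5: print(round(a+.0025,4),np.round([r.max(),r.min()],1),"mid",round((r.max()+r.min())/2,2), "xmax",q[:,0].max().round(4))
E
```

```text
0.58 211 [ 24.   16.3  -9.1 -16.8] mid 3.6 3.6
0.59 239 [ 21.5   3.    2.3 -14.4] mid 3.6 2.7
0.6 260 [ 20.2   3.    0.9 -14.4] mid 2.9 1.9
0.61 255 [ 20.   13.9  -8.4 -14.3] mid 2.8 2.8
0.62 271 [ 19.6  13.6  -9.1 -14.9] mid 2.4 2.3
0.63 277 [ 19.2  13.2  -9.1 -15.5] mid 1.9 2.1
0.64 351 [ 18.7   3.6   2.9 -16. ] mid 1.4 3.3
0.65 547 [ 18.5   3.5   2.9 -16. ] mid 1.3 3.2
0.5075 [ 28.5 -20.9] mid 3.79 xmax 0.533
0.5125 [ 29.8 -26.6] mid 1.62 xmax 0.533
0.5175 [ 26.4 -15.2] mid 5.6 xmax 0.533
0.5225 [ 26.6 -15.6] mid 5.5 xmax 0.533
0.5275 [ 26.3 -15.5] mid 5.4 xmax 0.533
0.5325 [ 26.  -15.2] mid 5.38 xmax 0.533
```

drive_tool([
  {"tx": 0,"ty": 0,"tz": 2,"ax": 0,"ay": 0,"az": 0.014,"claw": 3.8},
  {"tx": 0,"ty": 0,"tz": 2,"ax": 0,"ay": 0,"az": 0,"claw": 3.8},
  {"tx": 0,"ty": 0,"tz": 1.5,"ax": 0,"ay": 0,"az": 0,"claw": 3.8},
  {"tx": 0,"ty": 0,"tz": 0.7,"ax": 0,"ay": 0,"az": 0,"claw": 3.8},
  {"tx": 0,"ty": 0,"tz": 0,"ax": 0,"ay": 0,"az": 0,"claw": 3.8},
  {"tx": 0,"ty": 0,"tz": 0,"ax": 0,"ay": 0,"az": 0,"claw": 3.8},
])

```text
time_s: 15.07
tcp_pos: [0.5029, 0.0053, 0.0587]
ee_rot: [[1.0, -0.031, -0.0], [-0.031, -1.0, -0.0], [-0.0, 0.0, -1.0]]
wrist_force: [-0.9, 0.3, -2.7]
gripper_width: 0.482
gripper_force: 30.0
```

```bash
python3 - <<'E'
from h import *
s=st(); im,d=capture("wrist"); P=cloud(cam("wrist",s),d)
q=P[(d>0)&(P[...,2]>.042)&(P[...,2]<.05)&(abs(P[...,1])<.03)]
for a in np.arange(.585,.665,.01):
    r=q[(q[:,0]>a)&(q[:,0]<a+.01)][:,1]*1000
    L=r[r>8];R=r[r<-4]
    if len(L) and len(R): print(round(a+.005,3),np.round([L.max(),L.min(),R.max(),R.min()],1),"mid",round((L.max()+R.min())/2,1),round((L.min()+R.max())/2,1))
q=P[(d>0)&(P[...,2]>.08)&(P[...,2]<.092)&(P[...,0]<.54)]
print(np.median(q[:,2]))
for a in np.arange(.515,.535,.005):
    r=q[(q[:,0]>a)&(q[:,0]<a+.005)&(abs(q[:,1])<.03)][:,1]*1000
    if len(r)>5: print(round(a+.0025,4),np.round([r.max(),r.min()],1),"mid",round((r.max()+r.min())/2,2))
E
```

```text
t 15.0667 tcp [502.9   5.3  58.7] yaw -1.79 z [-0. -0. -1.] F [-0.9  0.3 -2.7] w 41.9 gf 30.0 j [ 19.  21. -29.   0. -40.  69.]
0.59 [ 22.2   8.1  -7.9 -14.6] mid 3.8 0.1
0.6 [ 20.4   8.   -7.9 -14.7] mid 2.9 0.0
0.61 [ 20.   13.8  -8.6 -15.7] mid 2.2 2.6
0.62 [ 19.7  13.3  -8.7 -15.6] mid 2.0 2.3
0.63 [ 19.7  12.7  -9.2 -15.6] mid 2.1 1.8
0.64 [ 19.4  12.7  -9.4 -15.6] mid 1.9 1.7
0.08932187033469169
0.5175 [ 26.4 -15.4] mid 5.47
0.5225 [ 26.3 -15.8] mid 5.26
0.5275 [ 26.  -15.8] mid 5.1
0.5325 [ 25.8 -15.7] mid 5.05
```

drive_tool([
  {"tx": 0,"ty": 0.03,"tz": 0.2,"ax": 0,"ay": 0,"az": -0.003,"claw": 3.8},
  {"tx": 1.2,"ty": 0,"tz": 0,"ax": 0,"ay": 0,"az": 0,"claw": 3.8},
  {"tx": 1.2,"ty": 0,"tz": 0,"ax": 0,"ay": 0,"az": 0,"claw": 3.8},
  {"tx": 1.0,"ty": 0,"tz": 0,"ax": 0,"ay": 0,"az": 0,"claw": 3.8},
  {"tx": 0.8,"ty": 0,"tz": 0,"ax": 0,"ay": 0,"az": 0,"claw": 3.8},
  {"tx": 0.8,"ty": 0,"tz": 0,"ax": 0,"ay": 0,"az": 0,"claw": 3.8},
  {"tx": 0.8,"ty": 0,"tz": 0,"ax": 0,"ay": 0,"az": 0,"claw": 3.8},
  {"tx": 0,"ty": 0,"tz": 0,"ax": 0,"ay": 0,"az": 0,"claw": 3.8},
])

```text
time_s: 15.78
tcp_pos: [0.5623, 0.0041, 0.0567]
ee_rot: [[1.0, -0.027, 0.001], [-0.027, -1.0, -0.0], [0.001, 0.0, -1.0]]
wrist_force: [-0.2, -0.6, -1.5]
gripper_width: 0.476
gripper_force: 30.0
```

drive_tool([
  {"tx": 0.7,"ty": 0,"tz": 0,"ax": 0,"ay": 0,"az": 0,"claw": 3.8},
  {"tx": 0.7,"ty": 0,"tz": 0,"ax": 0,"ay": 0,"az": 0,"claw": 3.8},
  {"tx": 0.7,"ty": 0,"tz": 0,"ax": 0,"ay": 0,"az": 0,"claw": 3.8},
  {"tx": 0.7,"ty": 0,"tz": 0,"ax": 0,"ay": 0,"az": 0,"claw": 3.8},
  {"tx": 0.7,"ty": 0,"tz": 0,"ax": 0,"ay": 0,"az": 0,"claw": 3.8},
  {"tx": 0.7,"ty": 0,"tz": 0,"ax": 0,"ay": 0,"az": 0,"claw": 3.8},
  {"tx": 0,"ty": 0,"tz": 0,"ax": 0,"ay": 0,"az": 0,"claw": 3.8},
])

```text
time_s: 16.37
tcp_pos: [0.6044, 0.0029, 0.0564]
ee_rot: [[1.0, -0.027, 0.001], [-0.027, -1.0, -0.0], [0.001, 0.0, -1.0]]
wrist_force: [1.0, -1.5, -2.5]
gripper_width: 0.479
gripper_force: 30.0
```

drive_tool([
  {"tx": 0.5,"ty": 0,"tz": 0,"ax": 0,"ay": 0,"az": 0,"claw": 3.8},
  {"tx": 0.5,"ty": 0,"tz": 0,"ax": 0,"ay": 0,"az": 0,"claw": 3.8},
  {"tx": 0.5,"ty": 0,"tz": 0,"ax": 0,"ay": 0,"az": 0,"claw": 3.8},
  {"tx": 0.4,"ty": 0,"tz": 0,"ax": 0,"ay": 0,"az": 0,"claw": 3.8},
  {"tx": 0.4,"ty": 0,"tz": 0,"ax": 0,"ay": 0,"az": 0,"claw": 3.8},
  {"tx": 0,"ty": 0,"tz": 0,"ax": 0,"ay": 0,"az": 0,"claw": 3.8},
])

```text
time_s: 16.87
tcp_pos: [0.6247, 0.0022, 0.0559]
ee_rot: [[1.0, -0.028, -0.003], [-0.028, -1.0, -0.0], [-0.003, 0.001, -1.0]]
wrist_force: [-4.2, -1.3, -1.6]
gripper_width: 0.479
gripper_force: 30.0
```

drive_tool([
  {"tx": 0.3,"ty": 0,"tz": 0,"ax": 0,"ay": 0,"az": 0,"claw": 3.8},
  {"tx": 0.3,"ty": 0,"tz": 0,"ax": 0,"ay": 0,"az": 0,"claw": 3.8},
  {"tx": 0.2,"ty": 0,"tz": 0,"ax": 0,"ay": 0,"az": 0,"claw": 3.8},
  {"tx": 0,"ty": 0,"tz": 0,"ax": 0,"ay": 0,"az": 0,"claw": 3.8},
  {"tx": 0,"ty": 0,"tz": 0,"ax": 0,"ay": 0,"az": 0,"claw": 3.8},
])

```text
time_s: 17.28
tcp_pos: [0.6322, 0.002, 0.0558]
ee_rot: [[1.0, -0.028, -0.003], [-0.028, -1.0, -0.0], [-0.003, 0.0, -1.0]]
wrist_force: [-4.8, -0.4, -2.9]
gripper_width: 0.485
gripper_force: 30.0
```

```bash
python3 - <<'E'
from h import *
st(); im,d=capture("side");P=cloud(cam("side"),d)
find(P,d,.55,.004,.03,.025,.040,"pad"); find(P,d,.628,.003,.06,.08,.09,"pack"); 
E
```

```text
t 17.2833 tcp [632.2   2.   55.8] yaw -1.59 z [-0.003 -0.    -1.   ] F [-4.8 -0.4 -2.9] w 42.2 gf 30.0 j [ 15.  32. -10.  -0. -49.  74.]
pad 107 z 0.034 c [558.    2.9] size [40.7 31.8] ang 0.4
pack 118 z 0.0849 c [ 6.147e+02 -1.000e-01] size [30.9 64.6] ang 2.5
```

drive_tool([
  {"tx": 0.2,"ty": 0,"tz": 0,"ax": 0,"ay": 0,"az": 0,"claw": 3.8},
  {"tx": 0.1,"ty": 0,"tz": 0,"ax": 0,"ay": 0,"az": 0,"claw": 3.8},
  {"tx": 0,"ty": 0,"tz": 0,"ax": 0,"ay": 0,"az": 0,"claw": 3.8},
])

```text
time_s: 17.58
tcp_pos: [0.6333, 0.0019, 0.0555]
ee_rot: [[1.0, -0.028, -0.008], [-0.028, -1.0, -0.001], [-0.008, 0.001, -1.0]]
wrist_force: [-9.1, 0.0, -0.1]
gripper_width: 0.481
gripper_force: 30.0
```

The pack is at its stop: the force has risen to 9 N, and the TCP moved only 1 mm of the 3 mm commanded. I let go and back off upward.

drive_tool([
  {"tx": 0,"ty": 0,"tz": 0,"ax": 0,"ay": 0,"az": 0,"claw": 6.2},
  {"tx": 0,"ty": 0,"tz": 0,"ax": 0,"ay": 0,"az": 0,"claw": 6.2},
  {"tx": 0,"ty": 0,"tz": 0,"ax": 0,"ay": 0,"az": 0,"claw": 6.2},
  {"tx": 0,"ty": 0,"tz": 0,"ax": 0,"ay": 0,"az": 0,"claw": 6.2},
  {"tx": 0,"ty": 0,"tz": -1,"ax": 0,"ay": 0,"az": 0,"claw": 6.2},
  {"tx": 0,"ty": 0,"tz": -2.5,"ax": 0,"ay": 0,"az": 0,"claw": 6.2},
  {"tx": 0,"ty": 0,"tz": -2.5,"ax": 0,"ay": 0,"az": 0,"claw": 6.2},
  {"tx": -3,"ty": 0,"tz": -2,"ax": 0,"ay": 0,"az": 0,"claw": 6.2},
  {"tx": -3,"ty": 0,"tz": -2,"ax": 0,"ay": 0,"az": 0,"claw": 6.2},
  {"tx": -3,"ty": 0,"tz": -1,"ax": 0,"ay": 0,"az": 0,"claw": 6.2},
])

```text
time_s: 18.42
tcp_pos: [0.5477, 0.0048, 0.17]
ee_rot: [[1.0, -0.027, 0.006], [-0.027, -1.0, 0.001], [0.006, -0.001, -1.0]]
wrist_force: [0.5, 0.5, 0.8]
gripper_width: 0.713
gripper_force: 0.0
```

drive_tool([
  {"tx": -3,"ty": 0,"tz": 0,"ax": 0,"ay": 0,"az": 0,"claw": 6.2},
  {"tx": -3,"ty": 0,"tz": 0,"ax": 0,"ay": 0,"az": 0,"claw": 6.2},
  {"tx": -3,"ty": 0,"tz": 0,"ax": 0,"ay": 0,"az": 0,"claw": 6.2},
  {"tx": 0,"ty": 0,"tz": 0,"ax": 0,"ay": 0,"az": 0,"claw": 6.2},
  {"tx": 0,"ty": 0,"tz": 0,"ax": 0,"ay": 0,"az": 0,"claw": 6.2},
])

```text
time_s: 18.83
tcp_pos: [0.4565, 0.0071, 0.1682]
ee_rot: [[1.0, -0.026, 0.004], [-0.026, -1.0, 0.001], [0.004, -0.001, -1.0]]
wrist_force: [1.1, -0.1, 0.3]
gripper_width: 0.712
gripper_force: 0.0
```

```bash
python3 - <<'E'
from h import *
s=st(); im,d=capture("wrist"); P=cloud(cam("wrist",s),d); save("w7",im)
find(P,d,.628,.003,.06,.076,.095,"fresh w"); find(P,d,.548,.004,.03,.026,.040,"pad w")
for n in ["top","side"]:
    im,d=capture(n);P=cloud(cam(n),d)
    find(P,d,.400,.312,.055,.045,.06,"flat "+n); find(P,d,.628,.003,.06,.08,.09,"fresh "+n);find(P,d,.548,.004,.025,.024,.040,"pad")
    find(P,d,.712,.125,.05,.012,.03,"dish"); find(P,d,.685,-.1135,.05,.075,.095,"jar"); find(P,d,.597,-.328,.04,.045,.065,"seal"); find(P,d,.382,-.344,.08,.009,.025,"weight")
E
```

```text
t 18.8333 tcp [456.5   7.1 168.2] yaw -1.5 z [ 0.004  0.001 -1.   ] F [ 1.1 -0.1  0.3] w 61.9 gf 0.0 j [ 21.   8. -27.   0. -54.  67.]
fresh w 1818 z 0.0857 c [604.    3.6] size [42.1 17.2] ang 88.8
pad w 1422 z 0.0352 c [557.4   4.2] size [27.6 40.3] ang 87.8
flat top none
fresh top 526 z 0.0855 c [627.8   4.3] size [40.3 63.6] ang 89.3
pad none
dish 332 z 0.018 c [712.2 125.3] size [61.6 63.5] ang 0.9
jar 338 z 0.0847 c [ 685.6 -113.1] size [44.4 45.6] ang 85.9
seal 145 z 0.0544 c [ 597.2 -328.6] size [26.6 26.3] ang 63.3
weight 537 z 0.0161 c [ 382.1 -343.1] size [ 22.  120.8] ang 2.4
flat side 211 z 0.0533 c [400.9 308. ] size [49.6 64.4] ang 84.2
fresh side 251 z 0.0849 c [629.9  -1. ] size [46.5 64.9] ang 85.0
pad 90 z 0.0338 c [555.2   3.1] size [34.7 31.4] ang 6.9
dish 139 z 0.0187 c [713.7 121.9] size [65.7 61.1] ang 59.5
jar 206 z 0.0839 c [ 686.6 -118. ] size [46.9 44.6] ang 86.4
seal 127 z 0.0534 c [ 597.7 -333.5] size [25.5 26.3] ang 61.1
weight 544 z 0.015 c [ 382.7 -346.6] size [ 23.6 120.6] ang 2.3
```

View pics/w7.png

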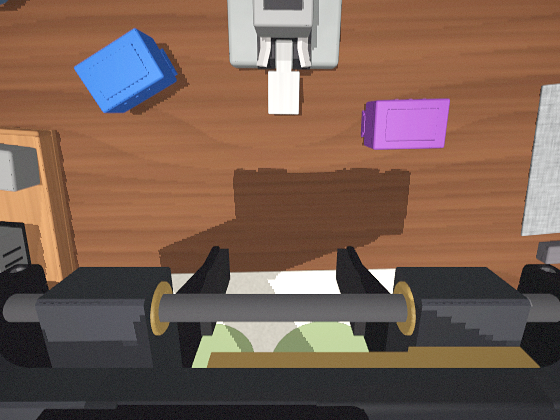

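The pack is back at the seat (627.8 against 627.9 at the start). The pad is up at 35 mm, as it was before, with its tongue at (284,90). The flat pack is standing in the tray, and the dish, jar, seal and paperweight haven't moved. I hand in the job.

```bash
python3 -c "
from station import finish_job; print(finish_job())"
```

```text
the job is handed in; nothing more can be done
None
```

The job is handed in: the flat pack stands upright on its foot in the tray's free end, and the charged pack is fully home in the dock with the catch up behind it and the gripper clear, at about 19 s of the 69 s allowed.

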